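# Put the puncture kit away on the porch bench

### The arm

A 6-joint arm with a two-finger parallel gripper is mounted at the origin on the work surface. World frame = base frame: x ahead of the robot, y to its left, z up, the work surface at z = 0. Lengths are in m, angles in rad, forces in N, time in s.
With the tool pointing down it reaches from about 0.15 to 0.775 m from the base axis. Payload 6.1 kg.
Tool frame: the origin (TCP) lies between the finger pads; the fingertips stand 25 mm ahead of it and the grasp point (between the pads) lies 6 mm ahead of it (manip.tcp_to_tips is the z of the fingertips in the tool frame, in m); z points along the fingers, y is the line along which they close (so a half turn about z gives the same grasp; the last joint's range is limited). The gripper opens to 85 mm and grips with 20 to 120 N. Pads are 22 mm wide; open, the fingers measure 114 mm over their backs; the gripper's body (76 mm by 85 mm) begins 54 mm behind the grasp point. The pads swing forward as they close: fully open they stand 13 mm farther back than shut.
Start: joints at [1.331, 0.126, -0.04, 1.405, 0, 1.571], TCP at [0.125, 0.51, 0.219] pointing down, gripper open.
Joint ranges: [-2.72, 2.72], [-0.95, 1.95], [-1.27, 1.35], [-1.78, 2.02], [-1.46, 1.47], [-3.14, 3.14]. Speed limits (rad/s): [2.39, 2.39, 3.01, 3.14, 3.14, 3.14].

### API

Orientations are given as a unit quaternion [x, y, z, w].
In Python, from bench import manip, viewer gives the robot as it stands.
- The arm moves only by the tool jog_arm, never from a script. Its arguments are lists of equal length, an entry for each row: "delta_pos": the shift along the tool's x, y, z each as a share of 0.03 m, from -1 to 1, a list of three; "angular": the turn, a rotation vector about the tool's x, y, z each as a share of 0.1 rad, from -1 to 1, a list of three; "gripper": the gripper command: -1 is fully open, 1 is shut, values between are in proportion. A call has exactly 5 rows; each row shifts and turns the commanded pose from where the row before left it, along the tool's axes as they then stand; what a row does not reach is not made up. A row lasts 1/8 s, in which the tool goes at most 62.5 mm and 10.7 degrees, less where a joint would pass 70% of its speed; a pose out of reach is approached as far as the arm can. A call with a number of a shift or a turn outside -1 to 1 is refused whole. A call with a gripper value outside its range is refused whole. The fingers move at their own pace and stop on an object; the grip force is fixed at half the most. Time passes only in rows, so rows that do not move let the fingers close, or fill a call up. It gives the time, the measured TCP pose, the force, the opening and the grip force at its end, in the units of the state.
- manip.get_obs(): the state, without advancing time (a new reading comes with each control period).
- viewer.snapshot(name): name is "scene" or "top" or "wrist"; returns the picture (420x560x3 uint8, red, green, blue); there is no depth.
- viewer.calibration(name): a dict with "fx", "fy", "cx", "cy" (pixels), "dist" ([k1, k2, p1, p2, k3] as OpenCV has them; the pictures are not rectified), "R" (3x3) and "t" (3): a world point X has camera coordinates R X + t; the wrist camera has in their place "tool_from_camera" (4x4, takes a point from camera to tool coordinates, whose origin is the TCP and whose axes are the flange's). Camera axes: x right, y down, z forward; pixel columns grow to the right and rows downward; lengths in m; the calibration is good to about 2 mm. A picture is of the moment at which its call begins: read the wrist's pose just before it. calibration takes no time and is no camera call.
- manip.finish_job(): hands the job in; it is judged then, once.
The state is a dict: "clock": time; "joint_positions": joint angles; "dq": joint speeds; "effort": joint torques, N m; "position": TCP position; "tcp_rot": TCP orientation; "force": force on the tool from outside, world axes, zero at the start; "torque": the same for the moment, N m; "grip_width": opening from 0.0 (shut) to 1.0 (fully open); "grip_force": force on a finger pad.
Only numpy, scipy, OpenCV 4.12 (cv2) and the standard library are available. Lean on these libraries where they do the work, as an engineer would, in place of code of your own. Each camera call takes 0.05 s, during which the arm holds its last target. There are 200 camera calls.

### The job

Put the puncture-repair gear away: lay the yellow tire-lever pair flat in the long compartment of the clear box, set the orange light lens up in the middle of the green pad in the box, and stand the chrome socket in the middle of the dark pad in the box. Let go of the red patch tin, right way up and lengthwise, in the upper half of the sloped lane so that it slides down by itself and comes to rest against the stop. Leave the black socket and the blue light where they are.

Things in the scene. Friction and masses are not known exactly. Their poses are not given: they have to be found in the camera images.
- tire_levers_mid (a point): Pair of yellow plastic tire levers clipped together as one flat bar, 110 x 22 x 14 mm (along its own x, y, z), 40 g, lying on the bench. Point: its centre, 7 mm above its underside. x along the bar, z up.
- orange_light_mid (a point): Orange silicone bike light, a rounded block 46 x 34 mm and 28 mm high in all: the block, with straight sides, is 22 mm high, and a white round lens 26 mm wide stands up on top. 50 g. Point: on its centre line, 14 mm above its underside. x along the 46 mm side, y across the 34 mm side, z up through the lens.
- chrome_socket_mid (a point): Bright chrome wrench socket standing upright, a cylinder 26 mm in diameter and 38 mm high with a dark hole in the top, 85 g. Point: its centre, 19 mm above its underside. z up.
- patch_tin_mid (a point): Red rectangular patch tin with a steel seam and a pale label on top, 64 x 44 x 26 mm (along its own x, y, z), 80 g. Point: its centre, 13 mm above its underside. x along the 64 mm side, z up.
- kit_box: Fixed clear box; origin under its centre, on the bench, z up. Outside 158 (x) x 204 (y), walls 4 thick, 40 high, floor 4, dividers 4 thick, 22 high. Long bare compartment nearer the robot: 70 (x) x 196 (y) inside, centre x -40, y 0. Two small ones, 76 x 96 inside, centres x 37, y -50 and 50, hold the pads. Open lid: from x 81, 40 up, it rises away (+x) at 43 degrees to 147 high. (mm)
- green_pad: Green pad, 64 x 64 x 3 mm, fixed in the middle of one of the box's two small compartments, on the 4 mm floor. Origin at the centre of its underside (its top 3 mm above, 7 mm above the bench); axes parallel to the box's. Place of the orange light.
- dark_pad: Near-black pad, 64 x 64 x 3 mm, fixed in the middle of the other small compartment. Origin at the centre of its underside (its top 3 mm above, 7 mm above the bench); axes parallel to the box's. Place of the chrome socket.
- flow_lane: Fixed slick grey lane, blue rails. Origin on the bench under its middle, z up, x to its high end, away from the robot. Floor rises 22 degrees to +x, 240 along the slope, top at z 60 at x 0. 64 clear between rails, which rise 8 over the floor. Stop at the low end: face 115 down-slope of the middle, 20 high. Tin centre at the stop: x -82, z 41; well up the lane: x 55, z 96. Lengths in mm.
- black_socket_mid (a point): Black impact socket, same form and size as the chrome one (26 mm in diameter, 38 mm high), standing upright. A look-alike: not to be moved. Point: its centre.
- blue_light_mid (a point): Blue bike light, same form and size as the orange one (46 x 34 x 28 mm). A look-alike: not to be moved. Point: on its centre line, 14 mm above its underside, axes as for the orange light.
Not all that is in view belongs to the job. Of the things that look like the part that bears chrome_socket_mid, the smallest one is meant.

How it is judged:
On the way:
1. the patch tin is let go in the upper half of the sloped lane, between its rails (x of patch_tin_mid in the frame of flow_lane between 0.015 and 0.1 m and y of patch_tin_mid in the frame of flow_lane between -0.02 and 0.02 m and z of patch_tin_mid in the frame of flow_lane between 0.06 and 0.13 m and contact force between the fingers and patch_tin below 0.1 N).
At the end, for the whole second after the job is handed in: Levers flat and wholly inside the long compartment; light lens up on the green pad and socket upright on the dark pad, each within 18 mm of its centre; tin flat on the lane floor, within about 10 mm of the stop; all at rest; black socket and blue light within 20 mm of their starts (x of tire_levers_mid in the frame of kit_box between -0.066 and -0.014 m and y of tire_levers_mid in the frame of kit_box between -0.045 and 0.045 m and z of tire_levers_mid in the frame of kit_box below 0.018 m and angle between each of tire_levers_mid, orange_light_mid, chrome_socket_mid's own z axis and vertical below 0.15 rad and horizontal distance between orange_light_mid and green_pad below 0.018 m and z of orange_light_mid in the frame of green_pad below 0.022 m and horizontal distance between chrome_socket_mid and dark_pad below 0.018 m and z of chrome_socket_mid in the frame of dark_pad below 0.027 m and x of patch_tin_mid in the frame of flow_lane between -0.092 and -0.07 m and y of patch_tin_mid in the frame of flow_lane between -0.016 and 0.016 m and z of patch_tin_mid in the frame of flow_lane between 0.03 and 0.052 m and angle between patch_tin_mid's own z axis and vertical between 0.28 and 0.5 rad and linear speed of each of tire_levers, orange_light, chrome_socket, patch_tin below 0.01 m/s and distance of each of black_socket_mid, blue_light_mid from where it was at the start of the episode below 0.02 m); the robot touches nothing.
It fails at once if the black socket or the blue light is moved by more than 20 mm (distance of any of black_socket_mid, blue_light_mid from where it was at the start of the episode above 0.02 m).
It also fails if it takes over 99 s, if anything falls off the work surface, if the arm or the gripper's body presses on something with over 40 N, if the wrist force passes 120 N, or if a joint passes its speed limit or range.

## Working session

There is one attempt and no reset: what is moved stays moved. The work goes in short steps, Python scripts to look and compute and a tool call to move; the robot and the scene stay as the last step left them, time stands still between calls to the robot, and variables do not carry over. Pictures are saved under pics/ and viewed, at most 14 in all, crops included, and the job is handed in when it is done.

Besides the shell and the picture viewer there is one more tool, called after "Call:" as a command line: name --argument value ..., lists and objects as JSON in quotes. jog_arm: Moves the arm, as the interface text tells. Shift numbers are shares of 0.03 m and turn numbers shares of 0.1 rad, none past 1 either way. Its arguments: {"type":"object","properties":{"delta_pos":{"type":"array","items":{"type":"array","items":{"type":"number","minimum":-1,"maximum":1}}},"angular":{"type":"array","items":{"type":"array","items":{"type":"number","minimum":-1,"maximum":1}}},"gripper":{"type":"array","items":{"type":"number"}}},"required":["delta_pos","angular","gripper"]}

```bash
mkdir -p pics; ls; python3 - <<'E'
from bench import manip, viewer
import cv2,numpy as np
print(manip.get_obs())
for n in ["scene","top"]:
    im=viewer.snapshot(n); cv2.imwrite(f"pics/{n}0.png",im[:,:,::-1])
    print(n,viewer.calibration(n))
print(viewer.calibration("wrist"))
E
```

```text
pics
{'clock': 0.0, 'joint_positions': array([ 1.33096553e+00,  1.26417936e-01, -4.06096499e-02,  1.40537983e+00,
       -2.05058714e-05,  1.57079201e+00]), 'dq': array([ 1.25867685e-03, -9.63885085e-04, -7.70783772e-05,  3.63158359e-04,
       -1.94981338e-04, -2.42036717e-05]), 'effort': array([ 2.27581877e-04, -4.35917687e+01,  3.52922738e+01,  1.71467580e-02,
        4.86019621e-05,  1.93348612e-06]), 'position': array([0.12461498, 0.50956829, 0.21870782]), 'tcp_rot': array([ 1.19626023e-01,  9.92818697e-01, -8.00984966e-04, -8.61881483e-05]), 'force': array([ 0.66816063, -0.86648392, -0.22066678]), 'torque': array([-0.01557983,  0.03010077,  0.01614291]), 'grip_force': 0.0, 'grip_width': 0.9989649609592577}
scene {'fx': 454.48421049050415, 'fy': 454.48421049050415, 'cx': 280.2870081809346, 'cy': 208.58364493318993, 'dist': array([0.02475366, 0.        , 0.        , 0.        , 0.        ]), 'R': array([[ 0.23431107,  0.97206664, -0.0135934 ],
       [ 0.56146204, -0.14672565, -0.81439054],
       [-0.79363638,  0.18318854, -0.58015796]]), 't': array([-0.14184873, -0.27835654,  1
[... 238 characters left out ...]
489 ],
       [-0.98696381,  0.01122171, -0.16055066],
       [ 0.16064771,  0.00835508, -0.98697645]]), 't': array([0.01567806, 0.57771279, 1.02556717])}
{'fx': 342.4132631450512, 'fy': 342.4132631450512, 'cx': 279.5531068315801, 'cy': 214.14909648510263, 'dist': array([-0.08083134,  0.        ,  0.        ,  0.        ,  0.        ]), 'tool_from_camera': array([[ 1.10196402e-03, -9.47997989e-01, -3.18274407e-01,
         8.13348978e-02],
       [ 9.99998815e-01,  7.02591821e-04,  1.36959514e-03,
         5.07936996e-04],
       [-1.07475644e-03, -3.18275539e-01,  9.47997640e-01,
        -1.53870104e-01],
       [ 0.00000000e+00,  0.00000000e+00,  0.00000000e+00,
         1.00000000e+00]])}
```

View pics/top0.png

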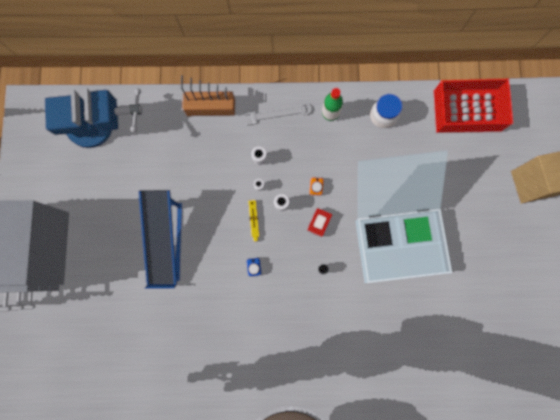

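View pics/scene0.png

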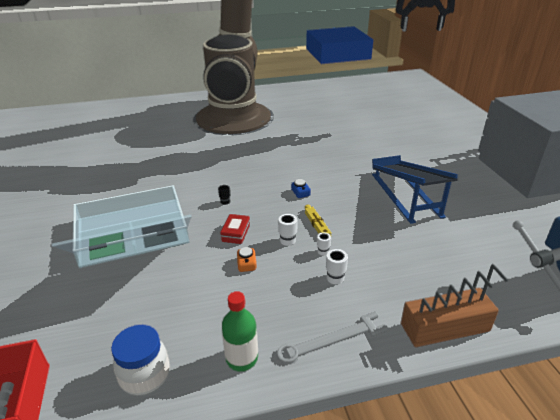

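The top view has up = +x and left = +y. Candidates for the chrome socket are at top pixels (259,154), (259,184) and (281,202), with the black one at (323,269). The smallest is at (259,184). The orange light is at (317,186), against the blue one at (254,267). The red tin is at (320,222), against the red crate at (472,106). The yellow levers are at (254,220).

```bash
cat > h.py <<'E'
import cv2,numpy as np
from bench import manip,viewer
from scipy.spatial.transform import Rotation as Ro
def cam(n,obs=None):
    c=viewer.calibration(n); K=np.array([[c['fx'],0,c['cx']],[0,c['fy'],c['cy']],[0,0,1]])
    if n=='wrist':
        T=np.eye(4);T[:3,:3]=Ro.from_quat(obs['tcp_rot']).as_matrix();T[:3,3]=obs['position']
        W=np.linalg.inv(T@c['tool_from_camera']);R,t=W[:3,:3],W[:3,3]
    else: R,t=np.array(c['R']),np.array(c['t'])
    return K,np.array(c['dist']),R,t
def ray(C,uv,z):
    K,d,R,t=C
    p=cv2.undistortPoints(np.array(uv,float).reshape(-1,1,2),K,d).reshape(-1,2)
    D=np.c_[p,np.ones(len(p))]@R; o=-R.T@t
    z=np.broadcast_to(z,len(p))
    return o+D*((z-o[2])/D[:,2])[:,None]
def proj(C,X):
    K,d,R,t=C
    return cv2.projectPoints(np.array(X,float).reshape(-1,3),cv2.Rodrigues(R)[0],t,K,d)[0].reshape(-1,2)
HSV=dict(yellow=((22,150,80),(35,255,255)),orange=((5,170,120),(17,255,255)),green=((50,150,60),(75,255,255)),
 blue=((105,150,60),(125,255,255)),dark=((0,0,0),(179,255,45)))
def mask(im,c):
    h=cv2.cvtColor(im,cv2.COLOR_RGB2HSV)
    if c=='red': return cv2.inRange(h,(0,170,60),(4,255,255))|cv2.inRange(h,(174,150,60),(179,255,255))
    return cv2.inRange(h,*HSV[c])
def blobs(im,c,amin=30):
    cs,_=cv2.findContours(mask(im,c),cv2.RETR_EXTERNAL,cv2.CHAIN_APPROX_NONE)
    return [k for k in cs if cv2.contourArea(k)>amin]
E
python3 - <<'E'
from h import *
im=cv2.imread('pics/top0.png')[:,:,::-1].copy()
C=cam('top')
Z=dict(yellow=.014,orange=.022,green=.007,red=.026,blue=.022,dark=.007)
for c,z in Z.items():
    for k in blobs(im,c):
        r=cv2.minAreaRect(k)
        if cv2.contourArea(k)>3000: continue
        P=ray(C,cv2.boxPoints(r),z); a=P[1]-P[0];b=P[2]-P[1]
        print(c,np.round(r[0]),cv2.contourArea(k),P.mean(0).round(3),np.linalg.norm(a).round(3),np.degrees(np.arctan2(a[1],a[0])).round(),np.linalg.norm(b).round(3))
print('sockets',ray(C,[(259,184),(259,154),(281,202)],.038).round(3))
crop=im[140:300,120:460]
cv2.imwrite('pics/crop.png',cv2.resize(crop,(799,376),interpolation=cv2.INTER_CUBIC)[:,:,::-1])
E
```

```text
yellow [254. 220.] 213.0 [0.571 0.082 0.014] 0.017 -85.0 0.101
green [417. 229.] 446.5 [ 0.544 -0.332  0.007] 0.058 -83.0 0.056
green [332. 104.] 131.0 [ 0.884 -0.126  0.007] 0.036 -16.0 0.041
red [320. 222.] 310.5 [ 0.564 -0.084  0.026] 0.059 -25.0 0.038
red [336.  93.] 43.0 [ 0.905 -0.133  0.026] 0.018 -91.0 0.022
blue [176. 243.] 145.5 [0.517 0.276 0.022] 0.193 -0.0 0.015
blue [389. 106.] 394.0 [ 0.869 -0.272  0.022] 0.057 -91.0 0.061
blue [ 79. 118.] 991.5 [0.845 0.538 0.022] 0.167 -90.0 0.145
dark [378. 234.] 394.5 [ 0.534 -0.232  0.007] 0.055 -82.0 0.053
sockets [[0.66  0.068 0.038]
 [0.738 0.068 0.038]
 [0.613 0.013 0.038]]
```

View pics/crop.png

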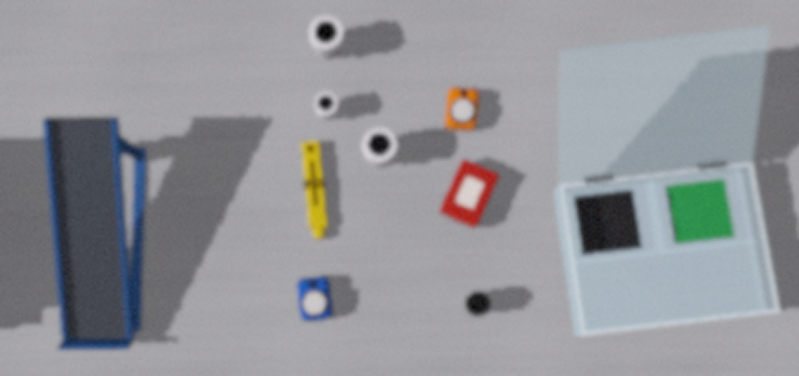

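The crop agrees: the small chrome socket is at top pixel (259,184), between the two larger ones. The box is turned by about 6° and the lane runs nearly along x. Next I fly over the cluster for a closer wrist view.

Call:
jog_arm --delta_pos '[[-1,-1,-0.2],[-1,-1,-0.2],[-1,-1,-0.2],[-1,-1,-0.2],[-1,-1,-0.2]]' --angular '[[0,0,-0.8],[0,0,-0.8],[0,0,-0.8],[0,0,0],[0,0,0]]' --gripper '[-1,-1,-1,-1,-1]'

```text
clock: 0.72
position: [0.2597, 0.3458, 0.2494]
tcp_rot: [-0.0, 1.0, -0.0, -0.0]
force: [-0.2, 0.8, 0.1]
grip_width: 0.999
grip_force: 0.0
```

Call:
jog_arm --delta_pos '[[-1,-1,0],[-1,-1,0],[-1,-1,0],[-1,-1,0],[-1,-1,0]]' --angular '[[0,0,0],[0,0,0],[0,0,0],[0,0,0],[0,0,0]]' --gripper '[-1,-1,-1,-1,-1]'

```text
clock: 1.35
position: [0.4098, 0.1958, 0.2492]
tcp_rot: [-0.0, 1.0, -0.0, -0.0]
force: [-0.7, 1.0, 0.5]
grip_width: 1.0
grip_force: 0.0
```

Call:
jog_arm --delta_pos '[[-1,-1,0],[-1,-1,0],[-1,-1,0],[-1,-1,0],[-1,-1,0]]' --angular '[[0,0,0],[0,0,0],[0,0,0],[0,0,0],[0,0,0]]' --gripper '[-1,-1,-1,-1,-1]'

```text
clock: 1.98
position: [0.5598, 0.0459, 0.249]
tcp_rot: [-0.0, 1.0, 0.0, -0.0]
force: [-0.9, 0.5, 0.3]
grip_width: 1.005
grip_force: 0.0
```

```bash
python3 - <<'E'
from h import *
o=manip.get_obs(); print(o['clock'],o['position'],Ro.from_quat(o['tcp_rot']).as_matrix().round(3),o['joint_positions'].round(2),manip.tcp_to_tips)
im=viewer.snapshot('wrist'); cv2.imwrite('pics/w1.png',im[:,:,::-1]); np.save('w1.npy',[o],allow_pickle=True)
C=cam('wrist',o)
for c,z in dict(yellow=.014,orange=.022,red=.026,blue=.022,dark=.038,green=.007).items():
    for k in blobs(im,c,150):
        r=cv2.minAreaRect(k); P=ray(C,cv2.boxPoints(r),z); a=P[1]-P[0];b=P[2]-P[1]
        print(c,np.round(r[0]),cv2.contourArea(k),P.mean(0).round(3),np.linalg.norm(a).round(3),np.degrees(np.arctan2(a[1],a[0])).round(),np.linalg.norm(b).round(3))
E
```

```text
1.975 [0.55984681 0.04592412 0.24903666] [[-1.    -0.    -0.001]
 [-0.     1.     0.   ]
 [ 0.001  0.    -1.   ]] [0.08 0.2  0.11 1.48 0.   0.08] 0.025
yellow [312. 181.] 1358.0 [0.571 0.085 0.014] 0.02 94.0 0.107
orange [182. 251.] 422.5 [ 0.655 -0.072  0.022] 0.033 90.0 0.049
red [  5. 374.] 208.0 [ 0.865 -0.373  0.026] 0.09 160.0 0.018
red [168. 178.] 1894.0 [ 0.563 -0.08   0.026] 0.063 153.0 0.042
blue [315.  76.] 1263.5 [0.455 0.084 0.022] 0.033 95.0 0.044
blue [512. 146.] 4936.0 [0.535 0.32  0.022] 0.263 -180.0 0.105
dark [298. 323.] 190.5 [0.747 0.071 0.038] 0.021 90.0 0.021
dark [280. 350.] 32075.0 [0.82  0.047 0.038] 0.722 90.0 0.274
dark [250. 228.] 269.5 [0.618 0.013 0.038] 0.022 90.0 0.021
dark [ 46. 153.] 2051.0 [ 0.53  -0.212  0.038] 0.051 101.0 0.06
dark [152.  70.] 576.0 [ 0.447 -0.082  0.038] 0.032 88.0 0.024
dark [549.  78.] 186.0 [0.449 0.333 0.038] 0.008 99.0 0.062
```

View pics/w1.png

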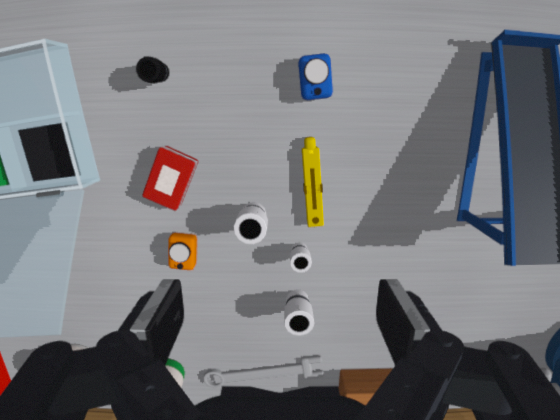

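In the wrist view down is +x and right is +y: small chrome socket (301,258), levers (312,181), tin (168,178), orange light (182,251), black socket (152,70), blue light (315,76), dark pad (47,153), lane on the right.

```bash
python3 - <<'E'
from h import *
o=np.load('w1.npy',allow_pickle=True)[0]; C=cam('wrist',o)
im=cv2.imread('pics/w1.png')
g=cv2.cvtColor(im,cv2.COLOR_BGR2GRAY)[240:280,280:322]
cs,_=cv2.findContours((g<60).astype(np.uint8),cv2.RETR_EXTERNAL,cv2.CHAIN_APPROX_NONE)
for k in cs:
    if cv2.contourArea(k)<15: continue
    (u,v),s,_=cv2.minAreaRect(k); print(u+280,v+240,s,ray(C,[(u+280,v+240)],.038).round(4))
# tin label & light lens
h=cv2.cvtColor(im,cv2.COLOR_BGR2HSV); w=cv2.inRange(h,(0,0,150),(179,70,255))
for (u0,v0,u1,v1),z in [((150,155,190,205),.026),((165,235,200,268),.028)]:
    cs,_=cv2.findContours(w[v0:v1,u0:u1],cv2.RETR_EXTERNAL,cv2.CHAIN_APPROX_NONE)
    k=max(cs,key=cv2.contourArea)+np.array([u0,v0]); r=cv2.minAreaRect(k); P=ray(C,cv2.boxPoints(r),z)
    a=P[1]-P[0];b=P[2]-P[1]; print(r[0],P.mean(0).round(4),np.hypot(*a[:2]),np.degrees(np.arctan2(a[1],a[0])),np.hypot(*b[:2]))
# lane from top image: outer corners high end z .112, low end z .035
T=cam('top'); p=ray(T,[(139.1,191.1),(169.8,190.2),(146.4,287.7),(175.7,287.7)],[.112,.112,.032,.032]); print(p.round(3))
# lane in wrist: inner far/near corners visible
q=ray(C,[(514,264),(498,33)],[.112,.032]); print(q.round(3))
# box walls in wrist
print('box',ray(C,[(44,40),(98,180)],[.04,.04]).round(3))
E
```

```text
300.50000190734863 262.50000190734863 (11.31370735168457, 11.31370735168457) [[0.6613 0.0716 0.038 ]]
(166.5979461669922, 179.84535217285156) [ 0.5643 -0.0814  0.026 ] 0.030961756886638284 153.77250476535295 0.020317316697400636
(179.0, 253.0) [ 0.6542 -0.0749  0.028 ] 0.02192291950697592 90.31852280358179 0.021347901613070062
[[0.628 0.344 0.112]
 [0.63  0.272 0.112]
 [0.405 0.343 0.032]
 [0.404 0.271 0.032]]
[[0.628 0.278 0.112]
 [0.407 0.271 0.032]]
box [[ 0.414 -0.192  0.04 ]
 [ 0.561 -0.154  0.04 ]]
```

Call:
jog_arm --delta_pos '[[-0.845,0.214,0.6],[-0.845,0.214,0.6],[-0.845,0.214,0.6],[-0.845,0.214,0.6],[0,0,1]]' --angular '[[0,0,0],[0,0,0],[0,0,0],[0,0,0],[0,0,0]]' --gripper '[-1,-1,-1,-1,-1]'

```text
clock: 2.65
position: [0.6621, 0.0734, 0.1462]
tcp_rot: [-0.0, 1.0, 0.0, 0.0]
force: [-0.3, -0.3, -0.1]
grip_width: 0.998
grip_force: 0.0
```

```bash
python3 - <<'E'
from h import *
o=manip.get_obs(); print(o['position'])
im=viewer.snapshot('wrist'); cv2.imwrite('pics/w2.png',im[:,:,::-1])
C=cam('wrist',o)
print(proj(C,[(.6613,.0716,.038)]))
E
```

```text
[0.66211589 0.07339408 0.14618753]
[[276.38619014 205.02393072]]
```

View pics/w2.png

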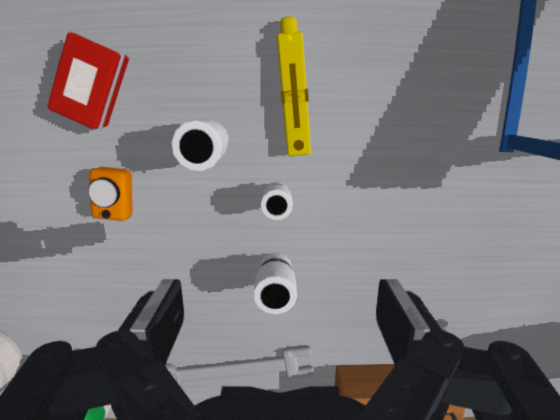

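The hole sits at (277,205), as predicted, and the fingers have clear room. I go down and grip.

Call:
jog_arm --delta_pos '[[0,-0.05,1],[0,0,1],[0,0,1],[0,0,0.75],[0,0,0]]' --angular '[[0,0,0],[0,0,0],[0,0,0],[0,0,0],[0,0,0]]' --gripper '[-1,-1,-1,-1,1]'

```text
clock: 3.32
position: [0.6587, 0.0711, 0.0332]
tcp_rot: [-0.0, 1.0, -0.0, -0.002]
force: [0.2, -0.4, 0.2]
grip_width: 0.816
grip_force: 0.0
```

Call:
jog_arm --delta_pos '[[0,0,0],[0,0,0],[0,0,0],[0,0,0],[0,0,0]]' --angular '[[0,0,0],[0,0,0],[0,0,0],[0,0,0],[0,0,0]]' --gripper '[1,1,1,1,1]'

```text
clock: 3.95
position: [0.6606, 0.0713, 0.0352]
tcp_rot: [-0.0, 1.0, 0.0, 0.0]
force: [0.2, -0.4, -0.4]
grip_width: 0.0
grip_force: 0.0
```

```bash
python3 - <<'E'
from h import *
im=viewer.snapshot('wrist'); cv2.imwrite('pics/w3.png',im[:,:,::-1])
print(manip.get_obs()['grip_width'])
E
```

```text
0.0052037855916256875
```

View pics/w3.png

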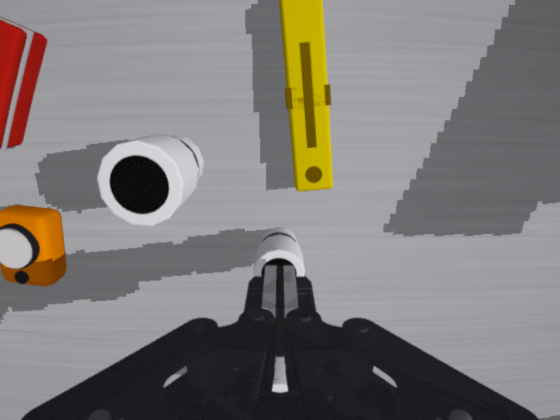

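The shut fingers sit just behind the socket top, which shows at (280,262) and seems pushed slightly towards the robot. Now I compare it with the projected finger tips.

```bash
python3 - <<'E'
from h import *
o=manip.get_obs(); C=cam('wrist',o)
p=o['position']; print(p)
print('tcp,tips',proj(C,[p,p-[0,0,.006],p-[0,0,.025]]).round(0))
print('old socket top, base',proj(C,[(.6613,.0716,.038),(.6613-.013,.0716,.038),(.6613-.013,.0716,0)]).round(0))
im=cv2.imread('pics/w3.png'); cv2.imwrite('pics/w3c.png',cv2.resize(im[215:340,200:360],(800,600)[:2] and (768,600),interpolation=cv2.INTER_CUBIC))
E
```

```text
[0.66053858 0.0712518  0.03508604]
tcp,tips [[278. 270.]
 [278. 264.]
 [278. 249.]]
old socket top, base [[279. 274.]
 [279. 250.]
 [279. 223.]]
```

View pics/w3c.png

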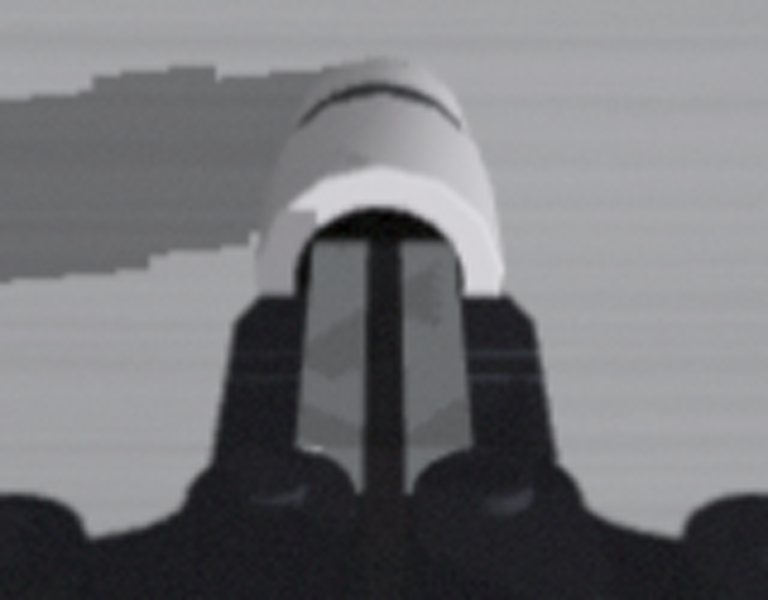

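The shut pads cover the hole of the socket, so they look to be above it and higher than the stated TCP-to-tip length implies. I check from the scene camera, with the projected TCP and tips marked.

```bash
python3 - <<'E'
from h import *
o=manip.get_obs(); C=cam('scene')
p=o['position']
im=viewer.snapshot('scene')[:,:,::-1].copy(); cv2.imwrite('pics/s1raw.png',im)
q=proj(C,[p,p-[0,0,.025],(.6613,.0716,.038),(.6613,.0716,0)]); print(q.round(1))
u,v=q[0].astype(int); s=6
cr=cv2.resize(im[v-60:v+40,u-60:u+60],None,fx=s,fy=s,interpolation=cv2.INTER_CUBIC)
for a,c in zip(q,[(0,0,255),(255,0,255),(0,255,0),(0,255,255)]):
    cv2.drawMarker(cr,tuple(int(x) for x in ((a-[u-60,v-60]+.5)*s)),c,cv2.MARKER_CROSS,14,2)
cv2.imwrite('pics/s1.png',cr)
E
```

```text
[[324.  237.2]
 [323.5 247.5]
 [324.4 236.2]
 [323.6 251.7]]
```

View pics/s1.png

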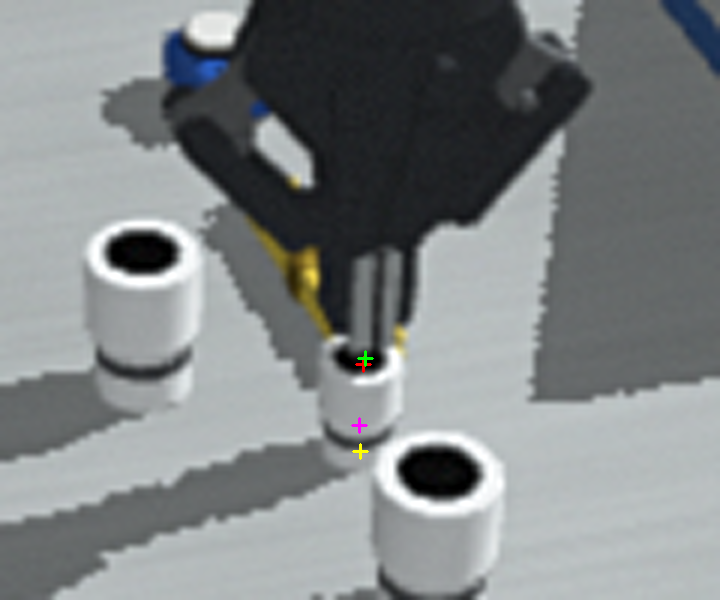

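```bash
python3 - <<'E'
from h import *
o=manip.get_obs(); p=o['position']
for n,uv,dx in [('wrist',(279.8,265),-.011),('scene',(326.5,234.5),.011)]:
    C=cam(n,o); a,b=ray(C,[uv,uv],[0,.2]); f=(p[0]+dx-a[0])/(b[0]-a[0]); print(n,a+f*(b-a))
# independent check on TCP height: sizes at w2 (z .146): levers length
o2=dict(o); 
C=cam('wrist',dict(position=np.array([.6621,.0734,.1462]),tcp_rot=np.array([0,1.,0,0])))
im=cv2.imread('pics/w2.png')[:,:,::-1].copy()
for c,z in dict(yellow=.014,orange=.022,red=.026).items():
    for k in blobs(im,c,500):
        P=ray(C,cv2.boxPoints(cv2.minAreaRect(k)),z); print(c,P.mean(0).round(4),np.linalg.norm(P[1]-P[0]).round(4),np.linalg.norm(P[2]-P[1]).round(4))
print(manip.get_obs()['joint_positions'], [x for x in dir(manip) if x[0]!='_'])
E
```

```text
wrist [0.64949484 0.07201199 0.05125334]
scene [0.67149484 0.07176026 0.04998624]
yellow [0.572  0.0852 0.014 ] 0.0198 0.1055
orange [ 0.6563 -0.0715  0.022 ] 0.0366 0.0472
red [ 0.5643 -0.0797  0.026 ] 0.0666 0.0439
[ 1.07525183e-01  4.39601711e-01 -3.16282419e-02  1.09964864e+00
 -5.71209551e-05  1.07302501e-01] ['PlanningError', 'finish_job', 'get_obs', 'tcp_to_tips']
```

Call:
jog_arm --delta_pos '[[0,0,-1],[0,0,-1],[0,0,-0.5],[0,0,0],[0,0,0]]' --angular '[[0,0,0],[0,0,0],[0,0,0],[0,0,0],[0,0,0]]' --gripper '[1,1,1,1,1]'

```text
clock: 4.68
position: [0.6599, 0.0712, 0.1086]
tcp_rot: [-0.0, 1.0, -0.0, -0.001]
force: [0.5, -0.3, 0.2]
grip_width: -0.005
grip_force: 0.0
```

```bash
python3 - <<'E'
from h import *
o=manip.get_obs(); print(o['position'],o['grip_width'])
a=viewer.snapshot('wrist')[:,:,::-1]; b=viewer.snapshot('scene')[:,:,::-1]
q=proj(cam('scene'),[o['position']])[0].astype(int); u,v=q
A=cv2.resize(a[160:320,200:360],(400,400),interpolation=cv2.INTER_CUBIC)
B=cv2.resize(b[v-40:v+40,u-40:u+40],(400,400),interpolation=cv2.INTER_CUBIC); print(q)
cv2.imwrite('pics/c4.png',np.hstack([A,B]))
E
```

```text
[0.65994104 0.07118585 0.1086284 ] -0.004504226297141329
[325 204]
```

View pics/c4.png

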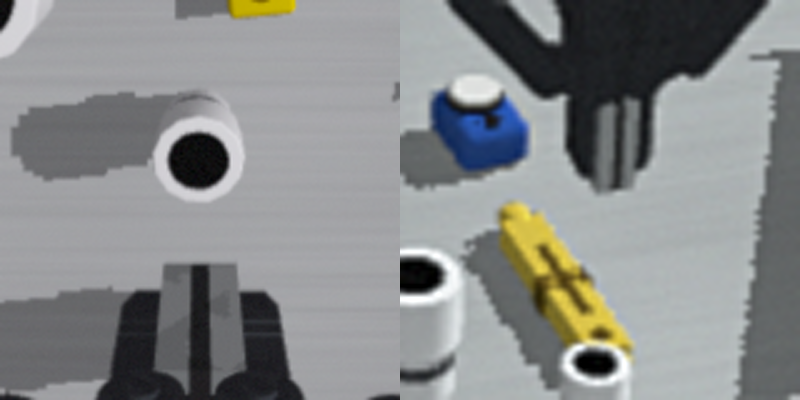

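Stated and real tool differ: both cameras put the shut fingertips about 15 mm behind the reported TCP (toward the wrist), not 25 mm ahead. At TCP z = 0.035 the fingers therefore closed above the socket and nothing was disturbed. From here I use tips z = TCP z + 0.015, and watch the force as I go lower.

Call:
jog_arm --delta_pos '[[0,0,0],[0,0,0],[-0.05,0,0],[0,0,0.5],[0,0,0.7]]' --angular '[[0,0,0],[0,0,0],[0,0,0],[0,0,0],[0,0,0]]' --gripper '[-1,-1,-1,-1,-1]'

```text
clock: 5.4
position: [0.6623, 0.0713, 0.0733]
tcp_rot: [-0.0, 1.0, 0.0, 0.0]
force: [-0.0, 0.1, -0.8]
grip_width: 0.995
grip_force: 0.0
```

Call:
jog_arm --delta_pos '[[0,0,0.7],[0,0,0.7],[0,0,0.6],[0,0,0.4],[0,0,0]]' --angular '[[0,0,0],[0,0,0],[0,0,0],[0,0,0],[0,0,0]]' --gripper '[-1,-1,-1,-1,1]'

```text
clock: 6.02
position: [0.6613, 0.0712, 0.0008]
tcp_rot: [-0.0, 1.0, -0.0, -0.001]
force: [0.2, -0.7, -0.1]
grip_width: 0.816
grip_force: 0.0
```

Call:
jog_arm --delta_pos '[[0,0,0],[0,0,0],[0,0,0],[0,0,0],[0,0,0]]' --angular '[[0,0,0],[0,0,0],[0,0,0],[0,0,0],[0,0,0]]' --gripper '[1,1,1,1,1]'

```text
clock: 6.65
position: [0.6628, 0.0714, 0.0032]
tcp_rot: [-0.0, 1.0, 0.0, 0.001]
force: [-0.3, 0.4, 5.2]
grip_width: 0.284
grip_force: 59.0
```

Call:
jog_arm --delta_pos '[[0,0,-0.6],[0,0,-1],[0,0,-1],[0,0,-1],[0,0,-1]]' --angular '[[0,0,0],[0,0,0],[0,0,0],[0,0,0],[0,0,0]]' --gripper '[1,1,1,1,1]'

```text
clock: 7.28
position: [0.6617, 0.0713, 0.1417]
tcp_rot: [-0.0, 1.0, 0.0, -0.0]
force: [0.7, 0.3, -2.2]
grip_width: 0.284
grip_force: 58.9
```

Call:
jog_arm --delta_pos '[[0.9,-1,-0.8],[0.9,-1,-0.8],[0.9,-1,0],[0.9,-1,0],[0.7,-1,0]]' --angular '[[0,0,0],[0,0,0],[0,0,0],[0,0,0],[0,0,0]]' --gripper '[1,1,1,1,1]'

```text
clock: 7.9
position: [0.5317, -0.0795, 0.189]
tcp_rot: [-0.0, 1.0, -0.0, 0.0]
force: [-0.2, -0.6, -0.9]
grip_width: 0.278
grip_force: 59.0
```

Call:
jog_arm --delta_pos '[[0,-1,0],[0,-1,0],[0,-1,0],[0,-1,0],[0,-1,0]]' --angular '[[0,0,0],[0,0,0],[0,0,0],[0,0,0],[0,0,0]]' --gripper '[1,1,1,1,1]'

```text
clock: 8.52
position: [0.5328, -0.2296, 0.1888]
tcp_rot: [-0.0, 1.0, 0.0, 0.0]
force: [-0.1, -0.9, -1.2]
grip_width: 0.282
grip_force: 59.0
```

```bash
python3 - <<'E'
from h import *
o=manip.get_obs(); print(o['clock'],o['position'],o['joint_positions'].round(2))
im=viewer.snapshot('wrist'); cv2.imwrite('pics/w5.png',im[:,:,::-1])
C=cam('wrist',o)
for c in ['dark','green']:
    for k in blobs(im,c,500):
        r=cv2.minAreaRect(k); P=ray(C,cv2.boxPoints(r),.007); a=P[1]-P[0]
        print(c,np.round(r[0]),cv2.contourArea(k),P.mean(0).round(4),np.linalg.norm(a).round(3),np.degrees(np.arctan2(a[1],a[0])).round(1),np.linalg.norm(P[2]-P[1]).round(3))
E
```

```text
8.525 [ 0.532754   -0.22960541  0.18879657] [-0.41  0.23  0.02  1.36  0.   -0.41]
dark [280. 306.] 1086.0 [ 0.6764 -0.2287  0.007 ] 0.046 90.0 0.044
dark [280. 343.] 33529.5 [ 0.755  -0.2276  0.007 ] 0.609 90.0 0.265
dark [277. 184.] 3500.5 [ 0.5329 -0.231   0.007 ] 0.061 96.1 0.061
dark [436.  96.] 846.5 [ 0.4457 -0.0805  0.007 ] 0.038 91.8 0.026
green [180. 195.] 3456.0 [ 0.5444 -0.3309  0.007 ] 0.063 98.9 0.065
```

View pics/w5.png

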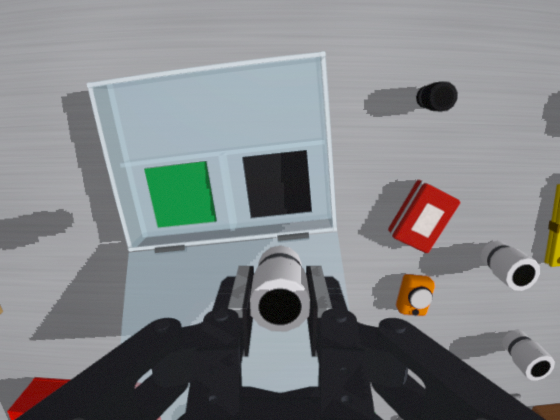

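The socket is held upright at (280,305). The dark pad (277,184) and green pad (180,195) give (0.533,-0.231) and (0.544,-0.331), with the box yaw about 6.5°. I lower the socket and open only part way.

Call:
jog_arm --delta_pos '[[-0.03,-0.03,0.9],[0,0,0.9],[0,0,0.9],[0,0,0.9],[0,0,0.9]]' --angular '[[0,0,0],[0,0,0],[0,0,0],[0,0,0],[0,0,0]]' --gripper '[1,1,1,1,1]'

```text
clock: 9.2
position: [0.5339, -0.2295, 0.0528]
tcp_rot: [-0.0, 1.0, -0.0, 0.0]
force: [0.6, -0.4, -1.3]
grip_width: 0.279
grip_force: 59.1
```

Call:
jog_arm --delta_pos '[[0,0,0.6],[0,0,0.4],[0,0,0.25],[0,0,0.13],[0,0,0]]' --angular '[[0,0,0],[0,0,0],[0,0,0],[0,0,0],[0,0,0]]' --gripper '[1,1,1,1,1]'

```text
clock: 9.82
position: [0.5342, -0.2297, 0.0119]
tcp_rot: [-0.0, 1.0, -0.0, 0.0]
force: [0.5, -0.4, -0.4]
grip_width: 0.284
grip_force: 59.1
```

Call:
jog_arm --delta_pos '[[0,0,0.03],[0,0,0],[0,0,0],[0,0,-0.4],[0,0,-0.8]]' --angular '[[0,0,0],[0,0,0],[0,0,0],[0,0,0],[0,0,0]]' --gripper '[0.2,-0.1,-0.1,-0.1,-0.1]'

```text
clock: 10.45
position: [0.5333, -0.2294, 0.0469]
tcp_rot: [-0.0, 1.0, 0.0, -0.001]
force: [0.4, 0.4, 0.6]
grip_width: 0.549
grip_force: 0.0
```

Call:
jog_arm --delta_pos '[[0,0,-1],[0,0,-1],[-1,1,-1],[-1,1,-1],[-1,1,-0.5]]' --angular '[[0,0,0],[0,0,0],[0,0,0],[0,0,0],[0,0,0]]' --gripper '[-0.1,-0.1,-1,-1,-1]'

```text
clock: 11.08
position: [0.6254, -0.139, 0.1851]
tcp_rot: [0.0, 1.0, -0.0, 0.002]
force: [0.3, 0.5, 0.1]
grip_width: 0.997
grip_force: 0.0
```

```bash
python3 - <<'E'
from h import *
o=manip.get_obs(); print(o['clock'],o['position'])
im=viewer.snapshot('wrist'); cv2.imwrite('pics/w6.png',im[:,:,::-1]); C=cam('wrist',o)
for c,z in dict(orange=.022,red=.026,yellow=.014).items():
    for k in blobs(im,c,300):
        r=cv2.minAreaRect(k); P=ray(C,cv2.boxPoints(r),z); a=P[1]-P[0]
        print(c,np.round(r[0]),P.mean(0).round(4),np.linalg.norm(a).round(3),np.degrees(np.arctan2(a[1],a[0])).round(1),np.linalg.norm(P[2]-P[1]).round(3))
w=cv2.inRange(cv2.cvtColor(im,cv2.COLOR_RGB2HSV),(0,0,110),(179,60,255))
print('expected px socket top',proj(C,[(.533,-.230,.045)]))
E
```

```text
11.075 [ 0.62542842 -0.13899265  0.18509054]
orange [342. 218.] [ 0.6556 -0.0766  0.022 ] 0.046 174.0 0.031
red [ 39. 355.] [ 0.8323 -0.4316  0.026 ] 0.105 96.4 0.062
red [343. 122.] [ 0.5641 -0.082   0.026 ] 0.062 154.4 0.042
yellow [507. 131.] [0.5714 0.0818 0.014 ] 0.106 -174.6 0.026
expected px socket top [[167.75266563  86.26879922]]
```

Call:
jog_arm --delta_pos '[[-0.33,0.71,0.4],[-0.33,0.71,0.4],[-0.33,0.71,0.4],[0,0,0.9],[0,0,0.9]]' --angular '[[0,0,0],[0,0,0],[0,0,0],[0,0,0],[0,0,0]]' --gripper '[-1,-1,-1,-1,-1]'

```text
clock: 11.75
position: [0.6534, -0.0745, 0.0898]
tcp_rot: [-0.0, 1.0, 0.0, -0.001]
force: [0.1, 0.4, 0.2]
grip_width: 0.999
grip_force: 0.0
```

Call:
jog_arm --delta_pos '[[0,0,0.9],[0,0,0.9],[0,0,0.9],[0,0,0.5],[0,0,0.24]]' --angular '[[0,0,0],[0,0,0],[0,0,0],[0,0,0],[0,0,0]]' --gripper '[-1,-1,-1,-1,-1]'

```text
clock: 12.38
position: [0.653, -0.0753, -0.0127]
tcp_rot: [-0.0, 1.0, 0.0, -0.001]
force: [0.5, -0.5, -0.0]
grip_width: 0.996
grip_force: 0.0
```

Call:
jog_arm --delta_pos '[[0,0,0],[0,0,0],[0,0,0],[0,0,0],[0,0,0]]' --angular '[[0,0,0],[0,0,0],[0,0,0],[0,0,0],[0,0,0]]' --gripper '[1,1,1,1,1]'

```text
clock: 13.0
position: [0.6547, -0.0759, -0.01]
tcp_rot: [-0.0, 1.0, -0.0, 0.001]
force: [0.0, 0.1, 7.1]
grip_width: 0.394
grip_force: 57.6
```

Call:
jog_arm --delta_pos '[[0,0,-0.6],[0,0,-1],[0,0,-1],[0,0,-1],[0,0,-1]]' --angular '[[0,0,0],[0,0,0],[0,0,0],[0,0,0],[0,0,0]]' --gripper '[1,1,1,1,1]'

```text
clock: 13.62
position: [0.6535, -0.0757, 0.1285]
tcp_rot: [-0.0, 1.0, -0.0, 0.0]
force: [0.3, -0.6, -1.0]
grip_width: 0.396
grip_force: 57.1
```

Call:
jog_arm --delta_pos '[[0.9,-0.85,-0.4],[0.9,-0.85,-0.4],[0.9,-0.85,-0.4],[0.9,-0.85,-0.4],[0.1,-0.85,0]]' --angular '[[0,0,0],[0,0,0],[0,0,0],[0,0,0],[0,0,0]]' --gripper '[1,1,1,1,1]'

```text
clock: 14.25
position: [0.5415, -0.2041, 0.1773]
tcp_rot: [0.0, 1.0, -0.0, 0.001]
force: [0.1, -0.1, -0.1]
grip_width: 0.393
grip_force: 57.1
```

Call:
jog_arm --delta_pos '[[0,-0.85,0],[0,-0.85,0],[0,-0.85,0],[0,-0.85,0],[0,-0.85,0]]' --angular '[[0,0,0],[0,0,0],[0,0,0],[0,0,0],[0,0,0]]' --gripper '[1,1,1,1,1]'

```text
clock: 14.88
position: [0.5427, -0.332, 0.175]
tcp_rot: [-0.0, 1.0, -0.0, 0.0]
force: [0.3, -0.2, -0.5]
grip_width: 0.392
grip_force: 57.1
```

```bash
python3 - <<'E'
from h import *
o=manip.get_obs(); print(o['clock'],o['position'])
im=viewer.snapshot('wrist'); cv2.imwrite('pics/w7.png',im[:,:,::-1]); C=cam('wrist',o)
for c,z in dict(green=.007,orange=o['position'][2]+.01+.022).items():
    for k in blobs(im,c,300):
        r=cv2.minAreaRect(k); P=ray(C,cv2.boxPoints(r),z); a=P[1]-P[0]
        print(c,np.round(r[0]),P.mean(0).round(4),np.linalg.norm(a).round(3),np.degrees(np.arctan2(a[1],a[0])).round(1),np.linalg.norm(P[2]-P[1]).round(3))
E
```

```text
14.875 [ 0.54267867 -0.33200969  0.17499833]
green [280. 188.] [ 0.5439 -0.3304  0.007 ] 0.062 96.4 0.063
orange [281. 300.] [ 0.5413 -0.331   0.207 ] 0.049 174.3 0.031
```

View pics/w7.png

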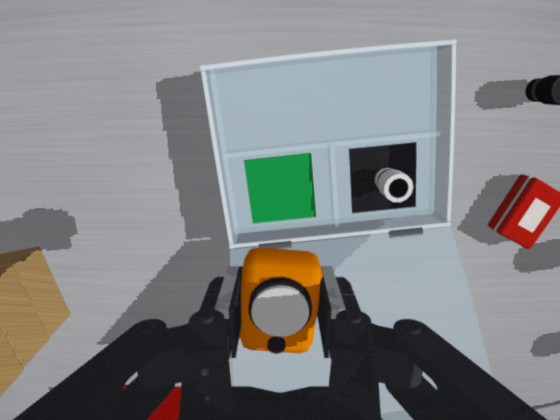

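The socket stands centred on the dark pad (383,178). The light is held lens up at (281,300), in line with the green pad at (280,188). Lowering it now.

Call:
jog_arm --delta_pos '[[-0.05,0.04,0.9],[0,0,0.9],[0,0,0.9],[0,0,0.9],[0,0,0.9]]' --angular '[[0,0,0],[0,0,0],[0,0,0],[0,0,0],[0,0,0]]' --gripper '[1,1,1,1,1]'

```text
clock: 15.55
position: [0.5443, -0.3299, 0.0387]
tcp_rot: [-0.0, 1.0, 0.0, 0.0]
force: [0.2, -0.4, -0.8]
grip_width: 0.392
grip_force: 57.1
```

Call:
jog_arm --delta_pos '[[0,0,0.6],[0,0,0.4],[0,0,0.25],[0,0,0.1],[0,0,0]]' --angular '[[0,0,0],[0,0,0],[0,0,0],[0,0,0],[0,0,0]]' --gripper '[1,1,1,1,1]'

```text
clock: 16.18
position: [0.5445, -0.3297, -0.0006]
tcp_rot: [-0.0, 1.0, -0.0, 0.0]
force: [1.0, -0.3, 0.2]
grip_width: 0.399
grip_force: 57.1
```

Call:
jog_arm --delta_pos '[[0,0,0.03],[0,0,0],[0,0,0],[0,0,-0.4],[0,0,-0.8]]' --angular '[[0,0,0],[0,0,0],[0,0,0],[0,0,0],[0,0,0]]' --gripper '[0,-0.25,-0.25,-0.25,-0.25]'

```text
clock: 16.8
position: [0.5436, -0.3292, 0.0342]
tcp_rot: [-0.0, 1.0, 0.0, -0.001]
force: [0.4, 0.4, 0.2]
grip_width: 0.623
grip_force: 0.0
```

Call:
jog_arm --delta_pos '[[0,0,-1],[0,0,-1],[0,0,-1],[0,1,-1],[0,1,-0.5]]' --angular '[[0,0,0],[0,0,0],[0,0,0],[0,0,0],[0,0,0]]' --gripper '[-0.25,-0.25,-0.25,-1,-1]'

```text
clock: 17.42
position: [0.5448, -0.2695, 0.1721]
tcp_rot: [0.0, 1.0, -0.001, 0.002]
force: [0.1, -0.1, -0.2]
grip_width: 0.995
grip_force: 0.0
```

Call:
jog_arm --delta_pos '[[0,1,0],[0,1,0],[0,1,0],[0,1,0],[-0.6,1,0]]' --angular '[[0,0,0],[0,0,0],[0,0,0],[0,0,0],[0,0,0]]' --gripper '[-1,-1,-1,-1,-1]'

```text
clock: 18.05
position: [0.5617, -0.1187, 0.1707]
tcp_rot: [0.0, 1.0, -0.0, 0.001]
force: [-0.2, -0.7, -0.1]
grip_width: 0.997
grip_force: 0.0
```

Call:
jog_arm --delta_pos '[[0,0.95,0],[0,0,0],[0,0,0],[0,0,0],[0,0,0]]' --angular '[[0,0,0.9],[0,0,0.9],[0,0,0.9],[0,0,0.9],[0,0,0.9]]' --gripper '[-1,-1,-1,-1,-1]'

```text
clock: 18.68
position: [0.5622, -0.091, 0.1702]
tcp_rot: [0.224, 0.975, 0.0, 0.001]
force: [-0.3, -0.6, 0.1]
grip_width: 1.001
grip_force: 0.0
```

```bash
python3 - <<'E'
from h import *
o=manip.get_obs(); M=Ro.from_quat(o['tcp_rot']).as_matrix(); print(o['clock'],o['position'],M.round(3),o['joint_positions'].round(2))
im=viewer.snapshot('wrist'); cv2.imwrite('pics/w8.png',im[:,:,::-1]); C=cam('wrist',o)
for c,z in dict(red=.026).items():
    for k in blobs(im,c,300):
        r=cv2.minAreaRect(k); P=ray(C,cv2.boxPoints(r),z); a=P[1]-P[0]
        print(c,np.round(r[0]),P.mean(0).round(4),np.linalg.norm(a).round(3),np.degrees(np.arctan2(a[1],a[0])).round(1),np.linalg.norm(P[2]-P[1]).round(3))
        print(((P.mean(0)-o['position'])@M/.03).round(2))
E
```

```text
18.675 [ 0.5622333  -0.09095872  0.17018971] [[-0.899  0.437  0.001]
 [ 0.437  0.899 -0.   ]
 [-0.001  0.    -1.   ]] [-0.16  0.21 -0.04  1.31 -0.    0.29]
red [288. 190.] [ 0.5629 -0.0811  0.026 ] 0.041 64.2 0.062
[0.13 0.3  4.81]
```

Call:
jog_arm --delta_pos '[[0.1,0.3,0.9],[0,0,0.9],[0,0,0.9],[0,0,0.9],[0,0,0.9]]' --angular '[[0,0,0],[0,0,0],[0,0,0],[0,0,0],[0,0,0]]' --gripper '[-1,-1,-1,-1,-1]'

```text
clock: 19.35
position: [0.5637, -0.0817, 0.0341]
tcp_rot: [0.222, 0.975, 0.0, 0.001]
force: [0.1, -0.4, -0.4]
grip_width: 1.004
grip_force: 0.0
```

Call:
jog_arm --delta_pos '[[0,0,0.8],[0,0,0.4],[0,0,0],[0,0,0],[0,0,0]]' --angular '[[0,0,0],[0,0,0],[0,0,0],[0,0,0],[0,0,0]]' --gripper '[-1,-1,1,1,1]'

```text
clock: 19.98
position: [0.5646, -0.0818, -0.0002]
tcp_rot: [0.223, 0.975, 0.0, 0.001]
force: [-0.0, 0.3, -0.9]
grip_width: 0.491
grip_force: 62.0
```

Call:
jog_arm --delta_pos '[[0,0,0],[0,0,-0.6],[0,0,-1],[0,0,-1],[0,0,-1]]' --angular '[[0,0,0],[0,0,0],[0,0,0],[0,0,0],[0,0,0]]' --gripper '[1,1,1,1,1]'

```text
clock: 20.6
position: [0.5632, -0.0816, 0.1072]
tcp_rot: [0.223, 0.975, -0.0, -0.0]
force: [-0.4, -0.3, -0.2]
grip_width: 0.496
grip_force: 62.1
```

Call:
jog_arm --delta_pos '[[0,0,-0.7],[0,0,-0.7],[0,0,-0.7],[0,0,-0.7],[0,0,-0.7]]' --angular '[[0,0,-0.9],[0,0,-0.9],[0,0,-0.9],[0,0,-0.9],[0,0,-0.9]]' --gripper '[1,1,1,1,1]'

```text
clock: 21.22
position: [0.5632, -0.0816, 0.2119]
tcp_rot: [-0.002, 1.0, -0.0, -0.0]
force: [0.7, 0.2, -1.4]
grip_width: 0.497
grip_force: 62.1
```

Call:
jog_arm --delta_pos '[[0,1,0],[0,1,0],[0,1,0],[0,1,0],[0,1,0]]' --angular '[[0,0,0],[0,0,0],[0,0,0],[0,0,0],[0,0,0]]' --gripper '[1,1,1,1,1]'

```text
clock: 21.85
position: [0.5631, 0.0693, 0.2112]
tcp_rot: [-0.0, 1.0, -0.0, 0.0]
force: [0.5, -0.2, -0.2]
grip_width: 0.493
grip_force: 62.1
```

Call:
jog_arm --delta_pos '[[0,1,0],[0,1,0],[0,1,0],[0,1,0],[0,1,0]]' --angular '[[0,0,0],[0,0,0],[0,0,0],[0,0,0],[0,0,0]]' --gripper '[1,1,1,1,1]'

```text
clock: 22.48
position: [0.5631, 0.2193, 0.2112]
tcp_rot: [-0.0, 1.0, -0.0, -0.0]
force: [0.7, -0.3, -0.7]
grip_width: 0.499
grip_force: 62.1
```

```bash
python3 - <<'E'
from h import *
o=manip.get_obs(); print(o['clock'],o['position'],Ro.from_quat(o['tcp_rot']).as_matrix().round(3))
im=viewer.snapshot('wrist'); cv2.imwrite('pics/w9.png',im[:,:,::-1]); np.save('w9.npy',[o],allow_pickle=True)
E
```

```text
22.475 [0.56312419 0.21929766 0.21117816] [[-1. -0. -0.]
 [-0.  1. -0.]
 [ 0. -0. -1.]]
```

View pics/w9.png

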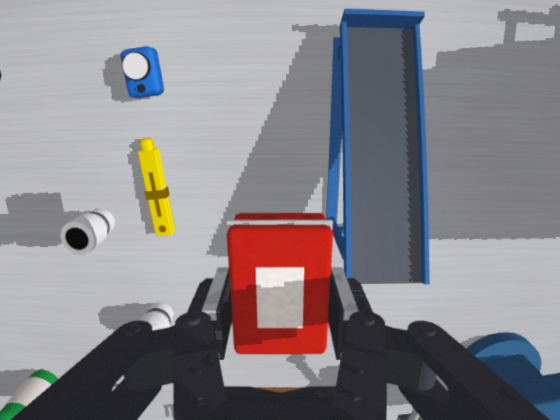

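The tin is held level at (280,285), label up. The lane floor spans columns 349–414 at the stop (row 26) and 352–423 at the high end (row 282).

```bash
python3 - <<'E'
from h import *
o=np.load('w9.npy',allow_pickle=True)[0]; C=cam('wrist',o)
p=ray(C,[(352,282),(423,282),(349,26),(414,26)],[.105,.105,.017,.017]); print(p.round(4))
h=(p[0]+p[1])/2; l=(p[2]+p[3])/2; print(h,l,'yaw',np.degrees(np.arctan2((h-l)[1],(h-l)[0])),'mid',(h*.107+l*.111)/.218)
im=cv2.imread('pics/w9.png')[:,:,::-1].copy()
m=max((k for k in blobs(im,'red',500)),key=cv2.contourArea); r=cv2.minAreaRect(m); print(r)
w=cv2.inRange(cv2.cvtColor(im,cv2.COLOR_RGB2HSV),(0,0,120),(179,60,255))[250:345,240:325]
k=max(cv2.findContours(w,0,1)[0],key=cv2.contourArea)+np.array([240,250]);rr=cv2.minAreaRect(k)
P=ray(C,[rr[0]],o['position'][2]+.026); print('label centre offset', P-o['position'],rr)
E
```

```text
[[0.6311 0.2828 0.105 ]
 [0.6318 0.3457 0.105 ]
 [0.4145 0.2843 0.017 ]
 [0.4127 0.3459 0.017 ]]
[0.63144227 0.31422785 0.105     ] [0.41359283 0.31509729 0.017     ] yaw -0.22866559320466295 mid [0.52051893 0.31467055 0.06019266]
((280.0, 289.0), (103.99998474121094, 127.99998474121094), -0.0)
label centre offset [[-0.00058256  0.00060638  0.026     ]] ((279.5, 297.0), (60.0, 47.0), 90.0)
```

Call:
jog_arm --delta_pos '[[0,0.79,0],[0,0.79,0],[0,0.79,0],[0,0.79,0],[0,0,0]]' --angular '[[0,-0.96,0],[0,-0.96,0],[0,-0.96,0],[0,-0.96,0],[0,0,0]]' --gripper '[1,1,1,1,1]'

```text
clock: 23.15
position: [0.5613, 0.3141, 0.2107]
tcp_rot: [-0.002, 0.982, 0.0, 0.19]
force: [0.3, -0.1, -0.9]
grip_width: 0.491
grip_force: 62.1
```

Call:
jog_arm --delta_pos '[[0.35,0,0.8],[0.35,0,0.8],[0.34,0,0.8],[0,0,0.7],[0,0,0.3]]' --angular '[[0,0,0],[0,0,0],[0,0,0],[0,0,0],[0,0,0]]' --gripper '[1,1,1,1,1]'

```text
clock: 23.78
position: [0.5727, 0.3119, 0.1034]
tcp_rot: [0.0, 0.982, -0.001, 0.19]
force: [-0.1, -0.7, -1.8]
grip_width: 0.495
grip_force: 62.1
```

```bash
python3 - <<'E'
from h import *
o=manip.get_obs(); M=Ro.from_quat(o['tcp_rot']).as_matrix(); print(o['clock'],o['position'],M.round(3))
print(((np.array([.580,.314,.086])-o['position'])@M/.03).round(2), (o['position']-.013*M[:,2]).round(4))
E
```

```text
23.775 [0.57269297 0.31192151 0.10340995] [[-0.928  0.001  0.372]
 [ 0.     1.    -0.002]
 [-0.372 -0.002 -0.928]]
[-0.01  0.07  0.63] [0.5679 0.3119 0.1155]
```

Call:
jog_arm --delta_pos '[[0,0.05,0.3],[0,0,0.2],[0,0,0.1],[0,0,0],[0,0,0]]' --angular '[[0,0,0],[0,0,0],[0,0,0],[0,0,0],[0,0,0]]' --gripper '[1,1,1,1,1]'

```text
clock: 24.4
position: [0.5794, 0.3148, 0.0886]
tcp_rot: [-0.0, 0.982, 0.0, 0.191]
force: [0.2, -0.4, -0.1]
grip_width: 0.5
grip_force: 62.1
```

Call:
jog_arm --delta_pos '[[0,0,0],[0,0,0],[0,0,0],[0,0,0],[0,0,-0.5]]' --angular '[[0,0,0],[0,0,0],[0,0,0],[0,0,0],[0,0,0]]' --gripper '[-1,-1,-1,-1,-1]'

```text
clock: 25.02
position: [0.5729, 0.3141, 0.1011]
tcp_rot: [-0.0, 0.982, -0.001, 0.19]
force: [-0.1, -0.6, 0.1]
grip_width: 0.996
grip_force: 0.0
```

Call:
jog_arm --delta_pos '[[0,0,-1],[0,0,-1],[0,0,-1],[0,0,-1],[0,0,0]]' --angular '[[0,0,0],[0,0.96,0],[0,0.96,0],[0,0.96,0],[0,0.96,0]]' --gripper '[-1,-1,-1,-1,-1]'

```text
clock: 25.65
position: [0.5375, 0.3155, 0.221]
tcp_rot: [-0.0, 1.0, 0.002, 0.002]
force: [-0.0, -0.7, -0.8]
grip_width: 1.0
grip_force: 0.0
```

```bash
python3 - <<'E'
from h import *
o=manip.get_obs(); M=Ro.from_quat(o['tcp_rot']).as_matrix(); print(o['clock'],o['position'],M.round(3))
im=viewer.snapshot('wrist'); cv2.imwrite('pics/w10.png',im[:,:,::-1]); C=cam('wrist',o)
for k in blobs(im,'red',300):
    r=cv2.minAreaRect(k); P=ray(C,cv2.boxPoints(r),.053); print(r,P.mean(0)-[.5205,.3147,0])
for k in blobs(im,'yellow',200):
    r=cv2.minAreaRect(k); P=ray(C,cv2.boxPoints(r),.014); print(P.mean(0))
E
```

```text
25.65 [0.53748044 0.31550742 0.22097359] [[-1.    -0.001  0.003]
 [-0.001  1.     0.004]
 [-0.003  0.004 -1.   ]]
((277.8471984863281, 77.76456451416016), (49.326786041259766, 68.10169982910156), 1.3971810340881348) [-0.08233909  0.00050962  0.053     ]
[0.57096999 0.08962287 0.014     ]
```

The tin is at lane x = -0.082, on the centre line, against the stop. Now the levers.

Call:
jog_arm --delta_pos '[[-0.2,-1,0],[-0.2,-1,0],[-0.2,-1,0],[-0.2,-1,0],[-0.3,-1,0]]' --angular '[[0,0,0],[0,0,0],[0,0,0],[0,0,0],[0,0,0]]' --gripper '[-1,-1,-1,-1,-1]'

```text
clock: 26.32
position: [0.5697, 0.1638, 0.2166]
tcp_rot: [-0.0, 1.0, -0.0, 0.001]
force: [-0.0, -0.6, -0.5]
grip_width: 1.001
grip_force: 0.0
```

Call:
jog_arm --delta_pos '[[0,-1,0.5],[0,-1,0.5],[0,-0.7,0.8],[0,0,0.8],[0,0,0]]' --angular '[[0,0,0],[0,0,0],[0,0,-0.45],[0,0,-0.45],[0,0,0]]' --gripper '[-1,-1,-1,-1,-1]'

```text
clock: 26.95
position: [0.5685, 0.0833, 0.1367]
tcp_rot: [-0.045, 0.999, -0.0, -0.001]
force: [0.1, 0.9, 1.5]
grip_width: 0.999
grip_force: 0.0
```

```bash
python3 - <<'E'
from h import *
o=manip.get_obs(); M=Ro.from_quat(o['tcp_rot']).as_matrix(); print(o['clock'],o['position'],M[:,0].round(3))
im=viewer.snapshot('wrist'); cv2.imwrite('pics/w11.png',im[:,:,::-1]); C=cam('wrist',o)
for k in blobs(im,'yellow',200):
    r=cv2.minAreaRect(k); P=ray(C,cv2.boxPoints(r),.014); a=P[1]-P[0];print(r[0],P.mean(0),np.linalg.norm(a),np.degrees(np.arctan2(a[1],a[0])),np.linalg.norm(P[2]-P[1]),((P.mean(0)*[1,1,0]+[0,0,-.01]-o['position'])@M/.03).round(2))
E
```

```text
26.95 [0.56853581 0.08328552 0.13671227] [-0.996 -0.089  0.002]
(281.0, 200.5) [0.5707239  0.08531591 0.014     ] 0.01914247710688385 95.19014862935333 0.10651382782530608 [-0.09  0.06  4.89]
```

Call:
jog_arm --delta_pos '[[-0.08,0.06,0.9],[0,0,0.9],[0,0,0.9],[0,0,0.9],[0,0,0.6]]' --angular '[[0,0,0],[0,0,0],[0,0,0],[0,0,0],[0,0,0]]' --gripper '[-1,-1,-1,-1,-0.5]'

```text
clock: 27.62
position: [0.5728, 0.0863, 0.0124]
tcp_rot: [-0.045, 0.999, -0.0, 0.001]
force: [0.2, 0.5, 0.1]
grip_width: 0.823
grip_force: 0.0
```

Call:
jog_arm --delta_pos '[[0,0,0.4],[0,0,0.2],[0,0,0],[0,0,0],[0,0,0]]' --angular '[[0,0,0],[0,0,0],[0,0,0],[0,0,0],[0,0,0]]' --gripper '[-0.3,-0.1,0.2,1,1]'

```text
clock: 28.25
position: [0.573, 0.0858, -0.005]
tcp_rot: [-0.045, 0.999, 0.0, 0.001]
force: [-0.7, 0.5, 3.3]
grip_width: 0.238
grip_force: 59.4
```

Call:
jog_arm --delta_pos '[[0,0,0],[0,0,0],[0,0,0],[0,0,-0.5],[0,0,-1]]' --angular '[[0,0,0],[0,0,0],[0,0,0],[0,0,0],[0,0,0]]' --gripper '[1,1,1,1,1]'

```text
clock: 28.88
position: [0.5711, 0.0855, 0.0388]
tcp_rot: [-0.045, 0.999, -0.0, -0.001]
force: [0.7, 0.5, 0.1]
grip_width: 0.228
grip_force: 58.8
```

Call:
jog_arm --delta_pos '[[0,0,-0.9],[0,0,-0.9],[0,0,-0.8],[0,0,-0.8],[0,0,-0.8]]' --angular '[[0,0,1],[0,0,1],[0,0,1],[0,0,1],[0,0,1]]' --gripper '[1,1,1,1,1]'

```text
clock: 29.5
position: [0.5721, 0.0856, 0.1666]
tcp_rot: [0.205, 0.979, 0.0, 0.0]
force: [0.3, -0.1, -1.9]
grip_width: 0.227
grip_force: 58.8
```

Call:
jog_arm --delta_pos '[[0,0,0],[0,0,0],[0,0,0],[0,0,0],[0,0,0]]' --angular '[[0,0,1],[0,0,1],[0,0,1],[0,0,1],[0,0,1]]' --gripper '[1,1,1,1,1]'

```text
clock: 30.12
position: [0.5721, 0.0856, 0.1657]
tcp_rot: [0.441, 0.898, 0.0, 0.0]
force: [-0.4, 0.5, -0.7]
grip_width: 0.232
grip_force: 58.8
```

Call:
jog_arm --delta_pos '[[0,0,0],[0,0,0],[0,0,0],[0,0,0],[0,0,0]]' --angular '[[0,0,1],[0,0,1],[0,0,1],[0,0,1],[0,0,1]]' --gripper '[1,1,1,1,1]'

```text
clock: 30.75
position: [0.5721, 0.0856, 0.1657]
tcp_rot: [0.649, 0.761, 0.0, 0.0]
force: [0.1, 0.4, 0.9]
grip_width: 0.23
grip_force: 58.8
```

Call:
jog_arm --delta_pos '[[-1,-0.4,0],[-1,-0.4,0],[-1,-0.4,0],[-1,-0.4,0],[-1,-0.4,0]]' --angular '[[0,0,0.5],[0,0,0],[0,0,0],[0,0,0],[0,0,0]]' --gripper '[1,1,1,1,1]'

```text
clock: 31.38
position: [0.5304, -0.0714, 0.1658]
tcp_rot: [0.667, 0.745, 0.0, 0.0]
force: [0.8, -0.1, -0.4]
grip_width: 0.227
grip_force: 58.8
```

Call:
jog_arm --delta_pos '[[-1,-0.5,0],[-1,-0.5,0],[-1,-0.5,0],[-1,-0.5,0],[-1,-0.5,0]]' --angular '[[0,0,0],[0,0,0],[0,0,0],[0,0,0],[0,0,0]]' --gripper '[1,1,1,1,1]'

```text
clock: 32.0
position: [0.4723, -0.2288, 0.1658]
tcp_rot: [0.667, 0.745, 0.0, 0.0]
force: [0.4, -1.2, -0.9]
grip_width: 0.237
grip_force: 58.8
```

```bash
python3 - <<'E'
from h import *
o=manip.get_obs(); M=Ro.from_quat(o['tcp_rot']).as_matrix(); print(o['clock'],o['position'],M.round(3),o['joint_positions'].round(2))
im=viewer.snapshot('wrist'); cv2.imwrite('pics/w12.png',im[:,:,::-1])
print(((np.array([.4623,-.2895,.004])-o['position'])@M/.03).round(2))
E
```

```text
32.0 [ 0.47234944 -0.22882687  0.16578429] [[-0.111  0.994  0.001]
 [ 0.994  0.111 -0.   ]
 [-0.     0.001 -1.   ]] [-0.45  0.13 -0.15  1.29  0.    1.01]
[-1.97 -0.56  5.39]
```

View pics/w12.png

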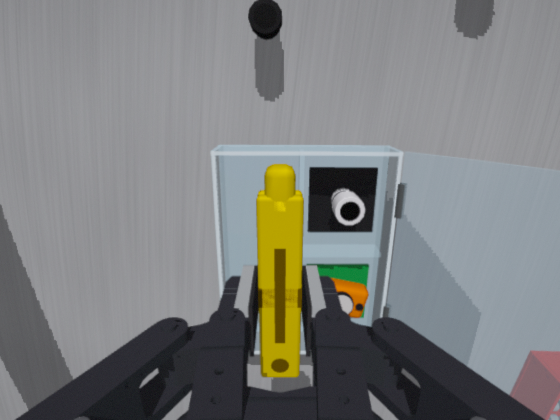

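The bar is in line with the box. The gripper still needs to go 59 mm to -y, then down into the long compartment.

Call:
jog_arm --delta_pos '[[-0.99,-0.28,0],[-0.98,-0.28,0],[0,0,0.8],[0,0,0.9],[0,0,0.9]]' --angular '[[0,0,0],[0,0,0],[0,0,0],[0,0,0],[0,0,0]]' --gripper '[1,1,1,1,1]'

```text
clock: 32.67
position: [0.4628, -0.2886, 0.0869]
tcp_rot: [0.667, 0.745, 0.0, 0.0]
force: [-0.0, -0.6, -0.5]
grip_width: 0.229
grip_force: 58.9
```

Call:
jog_arm --delta_pos '[[0,0,0.9],[0,0,0.8],[0,0,0.6],[0,0,0.35],[0,0,0.15]]' --angular '[[0,0,0],[0,0,0],[0,0,0],[0,0,0],[0,0,0]]' --gripper '[1,1,1,1,1]'

```text
clock: 33.3
position: [0.4628, -0.2884, 0.0029]
tcp_rot: [0.667, 0.745, -0.0, -0.0]
force: [0.5, -0.2, -0.6]
grip_width: 0.23
grip_force: 58.9
```

Call:
jog_arm --delta_pos '[[0,0,0.07],[0,0,0],[0,0,0],[0,0,0],[0,0,-0.4]]' --angular '[[0,0,0],[0,0,0],[0,0,0],[0,0,0],[0,0,0]]' --gripper '[0.4,0.25,0.25,0.25,0.25]'

```text
clock: 33.92
position: [0.4621, -0.288, 0.0126]
tcp_rot: [0.667, 0.745, -0.0, -0.001]
force: [-0.6, -1.4, 0.2]
grip_width: 0.374
grip_force: 0.0
```

Call:
jog_arm --delta_pos '[[0,0,-1],[0,0,-1],[0,0,-1],[0,0,-1],[0,0,-1]]' --angular '[[0,0,0],[0,0,0],[0,0,0],[0,0,0],[0,0,0]]' --gripper '[0.25,0.25,0.25,0.25,0.25]'

```text
clock: 34.55
position: [0.4627, -0.2884, 0.1649]
tcp_rot: [0.667, 0.745, 0.0, 0.001]
force: [0.6, 0.0, -0.0]
grip_width: 0.374
grip_force: 0.0
```

Call:
jog_arm --delta_pos '[[1,0,-0.5],[1,0,-0.5],[1,0,0],[1,0,0],[1,0,0]]' --angular '[[0,0,0],[0,0,0],[0,0,0],[0,0,0],[0,0,0]]' --gripper '[0.25,0.25,0.25,0.25,0.25]'

```text
clock: 35.17
position: [0.4459, -0.1384, 0.1939]
tcp_rot: [0.667, 0.745, 0.0, 0.001]
force: [0.7, 0.2, 0.1]
grip_width: 0.372
grip_force: 0.0
```

Call:
jog_arm --delta_pos '[[1,0,0],[1,0,0],[0,0,0],[0,0,0],[0,0,0]]' --angular '[[0,0,0],[0,0,0],[0,0,0],[0,0,0],[0,0,0]]' --gripper '[0.25,0.25,0.25,0.25,0.25]'

```text
clock: 35.8
position: [0.4396, -0.0804, 0.193]
tcp_rot: [0.667, 0.745, -0.0, 0.0]
force: [-0.7, 0.2, 0.3]
grip_width: 0.375
grip_force: 0.0
```

```bash
python3 - <<'E'
from h import *
o=manip.get_obs(); print(o['clock'],o['position'],o['dq'].round(3))
T=cam('top'); im=viewer.snapshot('top'); cv2.imwrite('pics/top1.png',im[:,:,::-1])
B=np.array([.502,-.285]); y=np.radians(6.4); R=np.array([[np.cos(y),-np.sin(y)],[np.sin(y),np.cos(y)]])
for c,z in dict(yellow=.018,orange=.029,red=.053,blue=.022).items():
    for k in blobs(im,c,25):
        r=cv2.minAreaRect(k); P=ray(T,cv2.boxPoints(r),z); p=P.mean(0)
        if abs(p[1])<.36 and p[0]<.7: print(c,r,p.round(3),'box',((p[:2]-B)@R).round(3),'lane',(p[:2]-[.5205,.3147]).round(3))
a=cv2.resize(im[190:300,350:460],(400,400),interpolation=cv2.INTER_CUBIC)
s=viewer.snapshot('scene'); b=cv2.resize(s[180:270,65:195],(400,277),interpolation=cv2.INTER_CUBIC)
d=cv2.resize(s[150:220,365:460],(400,295),interpolation=cv2.INTER_CUBIC)
cv2.imwrite('pics/fin.png',np.hstack([a,np.vstack([b,d])[:400] if 277+295<400 else cv2.resize(np.vstack([b,d]),(380,400))])[:,:,::-1])
E
```

```text
35.8 [ 0.43962407 -0.08038761  0.19299652] [-0.004  0.003 -0.002 -0.     0.     0.002]
red ((156.5735321044922, 274.4558410644531), (24.159399032592773, 17.64019775390625), 85.60128784179688) [0.436 0.313 0.053] box [0.001 0.602] lane [-0.084 -0.002]
blue ((175.5, 261.5), (37.0, 5.0), 90.0) [0.469 0.277 0.022] box [0.03  0.562] lane [-0.052 -0.038]
blue ((179.0, 223.0), (36.0, 2.0), 90.0) [0.565 0.271 0.022] box [0.125 0.545] lane [ 0.045 -0.044]
```

View pics/fin.png

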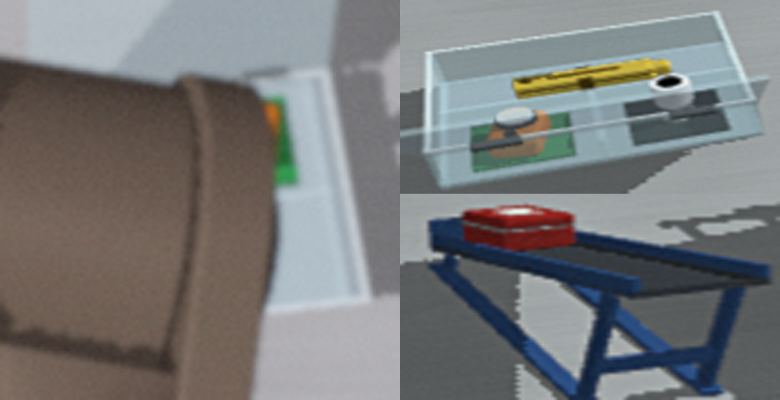

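The scene crops show the levers flat in the long compartment, the light lens up on the green pad and the socket upright on the dark pad. The tin rests label up against the stop. Handing in.

```bash
python3 -c "
from bench import manip
print(manip.finish_job())"
```

```text
the job is handed in; nothing more can be done
None
```

I handed the job in at about 36 s: the last pictures show the levers, light, socket and tin all in place, the black socket and blue light were never touched, and no verdict came back.

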